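# Line up the storage tins by height on the tray

### The job

Tidy the tea corner: stand the four storage tins upright on the cork pads of the wooden tray, one tin centred on each pad, in order of height, with the tallest on the pad nearest the glass cookie jar and stepping down to the shortest at the far end. Set the tins down gently without dropping or toppling any, and leave the cookie jar and the salt grinder where they stand.

Things in the scene. Friction and masses are not known exactly. Their poses are not given: they have to be found in the camera images.
- tin_red: round cream storage tin with a flat red lid (closed, fixed) and a red band, the tallest of the four: 140 mm high, 62 mm in diameter, rigid, 95 to 480 g. It starts upright on the counter on the robot's side of the tray, at least 100 mm between centres from the next tin or grinder. Origin: centre of its underside; z up along the tin; its yaw does not matter.
- tin_yellow: round cream storage tin with a flat yellow lid (closed, fixed) and a yellow band, the second tallest of the four: 112 mm high, 58 mm in diameter, rigid, 95 to 480 g. It starts upright on the counter on the robot's side of the tray, at least 100 mm between centres from the next tin or grinder. Origin: centre of its underside; z up along the tin; its yaw does not matter.
- tin_blue: round cream storage tin with a flat blue lid (closed, fixed) and a blue band, the second shortest of the four: 86 mm high, 58 mm in diameter, rigid, 95 to 480 g. It starts upright on the counter on the robot's side of the tray, at least 100 mm between centres from the next tin or grinder. Origin: centre of its underside; z up along the tin; its yaw does not matter.
- tin_green: round cream storage tin with a flat green lid (closed, fixed) and a green band, the shortest of the four: 60 mm high, 54 mm in diameter, rigid, 95 to 480 g. It starts upright on the counter on the robot's side of the tray, at least 100 mm between centres from the next tin or grinder. Origin: centre of its underside; z up along the tin; its yaw does not matter.
- pad_1: round cork pad, 78 mm across and 3 mm thick, glued on the fixed wooden tray. Four such pads lie in one straight row, 96 mm apart, numbered in order along the row (which end lies nearer the cookie jar changes). Origin: centre of its underside, 12 mm over the counter, so its top is 15 mm over the counter; y runs along the row, x across it. The tray is 400 x 120 mm with a lip whose top is 18 mm over the counter. This is an end pad.
- pad_2: round cork pad, 78 mm across and 3 mm thick, glued on the fixed wooden tray. Four such pads lie in one straight row, 96 mm apart, numbered in order along the row (which end lies nearer the cookie jar changes). Origin: centre of its underside, 12 mm over the counter, so its top is 15 mm over the counter; y runs along the row, x across it. The tray is 400 x 120 mm with a lip whose top is 18 mm over the counter.
- pad_3: round cork pad, 78 mm across and 3 mm thick, glued on the fixed wooden tray. Four such pads lie in one straight row, 96 mm apart, numbered in order along the row (which end lies nearer the cookie jar changes). Origin: centre of its underside, 12 mm over the counter, so its top is 15 mm over the counter; y runs along the row, x across it. The tray is 400 x 120 mm with a lip whose top is 18 mm over the counter.
- pad_4: round cork pad, 78 mm across and 3 mm thick, glued on the fixed wooden tray. Four such pads lie in one straight row, 96 mm apart, numbered in order along the row (which end lies nearer the cookie jar changes). Origin: centre of its underside, 12 mm over the counter, so its top is 15 mm over the counter; y runs along the row, x across it. The tray is 400 x 120 mm with a lip whose top is 18 mm over the counter. This is an end pad.
- cookie_jar: tall glass cookie jar with hinged steel clasp lid, 120 mm across and 200 mm high, about 1 kg, standing on the counter beyond one end of the tray, about 170 mm from the centre of that end pad (a white teapot, 200 mm long and 132 mm high, stands beyond the other end). To be left alone. Origin: centre of its underside.
- grinder: chrome salt grinder, 52 mm across and 127 mm high, about 300 g, standing among the tins. To be left alone. Origin: centre of its underside.
Mind the look-alikes: they are no part of the job. What is shaped like the tin_yellow but pink or turquoise is not meant.

How it is judged:
By the outcome, as a careful person would: the job done as asked, in the order asked, and still so for the second after the job is handed in, with the robot touching nothing.
It also fails if it takes over 102 s, if anything falls off the work surface, if the arm or the gripper's body presses on something with over 40 N, if the wrist force passes 120 N, or if a joint passes its speed limit or range.

### The arm

A 6-joint arm with a two-finger parallel gripper is mounted at the origin on the work surface. World frame = base frame: x ahead of the robot, y to its left, z up, the work surface at z = 0. Lengths are in m, angles in rad, forces in N, time in s.
With the tool pointing down it reaches from about 0.35 to 0.725 m from the base axis. Payload 6 kg.
Tool frame: the origin (TCP) lies between the finger pads; the fingertips stand r.tip_reach ahead of it and the grasp point (between the pads) lies 8 mm behind it (r.tip_reach is the distance from the TCP to the fingertips, in m); z points along the fingers, y is the direction in which the jaws open and shut (so a half turn about z gives the same grasp; the last joint's range is limited). The gripper opens to 85 mm and grips with 20 to 120 N. Pads are 22 mm wide; open, the fingers measure 114 mm over their backs; the gripper's body (76 mm by 85 mm) begins 54 mm behind the grasp point. The pads swing forward as they close: fully open they stand 13 mm farther back than shut.
Start: joints at [1.62, 0.04, 0.085, 0, -1.615, -0.334], TCP at [0.169, 0.576, 0.242] pointing down, gripper open.
Joint ranges: [-2.56, 2.56], [-1.29, 2.01], [-1.08, 1.49], [-3.29, 1.98], [-2.81, -0.18], [-2.99, 2.99]. Speed limits (rad/s): [2.57, 2.57, 3.01, 3.14, 3.14, 3.14].

### API

Orientations are given as a unit quaternion [w, x, y, z].
In Python, from cell import r, vision gives the robot as it stands.
- The arm moves only by the tool move_arm, never from a script. Its argument "deltas" is a list of rows, each a list of 7 numbers: the turn, a rotation vector about the tool's x, y, z in degrees, then the shift along the tool's x, y, z in mm, then the closure, from -1 (fully open) to 1 (shut), so that 0 is half open. In form: [[rx, ry, rz, tx, ty, tz, claw], ...]. A call has 1 to 20 rows; each row is the pose to reach, as a shift and turn from the pose measured when the call began, along the tool's axes at that moment; what a row does not reach only later rows make up. A row lasts 1/8 s, in which the tool goes at most 62.5 mm and 10.7 degrees, less where a joint would pass 70% of its speed; a pose out of reach is approached as far as the arm can. A call with a gripper value outside its range is refused whole. The fingers move at their own pace and stop on an object; the grip force is fixed at half the most. Time passes only in rows, so rows that repeat a pose let the fingers close. It gives the time, the measured TCP pose, the force and the opening at its end, in the units of the state.
- r.observe(): the state, without advancing time (a new reading comes with each control period).
- vision.get_image(name): name is "side" or "top" or "wrist"; returns a dict with "image" (400x640x3 uint8, red, green, blue), "z_map" (400x640 float32, m along the optical axis (not along the pixel's ray), 0 where there is no reading), "K" (3x3 intrinsics, pixels), "extrinsics" (4x4, takes a point from camera to world coordinates); the wrist camera has in their place "tool_from_camera" (4x4, takes a point from camera to tool coordinates, whose origin is the TCP and whose axes are the flange's). Camera axes: x right, y up, looking along -z (the intrinsics and any distortion apply to the point x, -y, -z); pixel columns grow to the right and rows downward; lengths in m; the calibration is good to about 2 mm. The wrist camera is an equidistant fisheye: a pixel r from the principal point sees the ray r / f radians off the axis. A picture is of the moment at which its call begins: read the wrist's pose just before it.
- r.finish_job(): hands the job in, once; it reports no verdict.
The state is a dict: "t": time; "q": joint angles; "dq": joint speeds; "tau": joint torques, N m; "tool_pos": TCP position; "ee_rot": TCP orientation; "wrist_force": force on the tool from outside, world axes, zero at the start; "moment": the same for the moment, N m; "grip_width": finger opening in m.
Only numpy, scipy, OpenCV 4.12 (cv2) and the standard library are available. Lean on these libraries where they do the work, as an engineer would, in place of code of your own. Each camera call takes 0.05 s, during which the arm holds its last target.

## Working session

There is one attempt and no reset: what is moved stays moved. The work goes in short steps, Python scripts to look and compute and a tool call to move; the robot and the scene stay as the last step left them, time stands still between calls to the robot, and variables do not carry over. Pictures are saved under pics/ and viewed, and the job is handed in when it is done.

Besides the shell and the picture viewer there is one more tool, called after ">>>" as name([rows], argument=value, ...), one row to a line, values as JSON. move_arm: Moves the arm, as the interface text tells. Its arguments: {"type":"object","properties":{"deltas":{"type":"array"}},"required":["deltas"]}

```bash
ls; mkdir -p pics
python3 - <<'E'
from cell import r, vision
import cv2,numpy as np
s=r.observe(); print(s, r.tip_reach)
for n in ["top","side"]:
    d=vision.get_image(n); cv2.imwrite(f"pics/{n}0.png",d["image"][:,:,::-1]); np.savez(f"{n}0.npz",**d)
    print(n,d["K"],d["extrinsics"])
E
```

```text
pics
{'t': 0.0, 'q': array([ 1.61971103e+00,  4.07737525e-02,  8.37937493e-02, -4.46308509e-04,
       -1.61548749e+00, -3.33752478e-01]), 'dq': array([ 0.00022935, -0.00013893, -0.00189679, -0.00037939, -0.00017715,
       -0.00142717]), 'tau': array([ 2.18968557e-04, -3.68204355e+01,  3.47406542e+01,  6.93217367e+00,
       -5.53317936e-03, -1.32015137e-05]), 'tool_pos': array([0.16840976, 0.57555618, 0.24129442]), 'ee_rot': array([ 8.62732047e-04,  9.89876579e-01, -1.41928187e-01, -5.99697450e-05]), 'wrist_force': array([ 1.52132757, -0.48340172, -0.13629197]), 'moment': array([0.02096699, 0.01579562, 0.00141249]), 'grip_width': 0.08535795464316001} 0.011
top [[376.27386149   0.         322.72907974]
 [  0.         376.27386149 208.12590789]
 [  0.           0.           1.        ]] [[-2.87129988e-02  9.89939749e-01 -1.38545508e-01  3.66469849e-01]
 [-9.99494735e-01 -3.03234687e-02 -9.52694794e-03 -4.56709667e-04]
 [-1.36322848e-02  1.38201959e-01  9.90310244e-01  1.04922856e+00]
 [ 0.00000000e+00  0.00000000e+00  0.00000000e+00  1.00000000e+00]]
side [[431.23371304   0.         319.69508065]
 [  0.         431.23371304 209.44558903]
 [  0.           0.           1.        ]] [[ 0.9832216   0.13867544 -0.11850914  0.39669989]
 [-0.18241208  0.74367091 -0.64317915 -0.68062695]
 [-0.00106135  0.65400513  0.75648937  0.82345194]
 [ 0.          0.          0.          1.        ]]
```

View pics/top0.png

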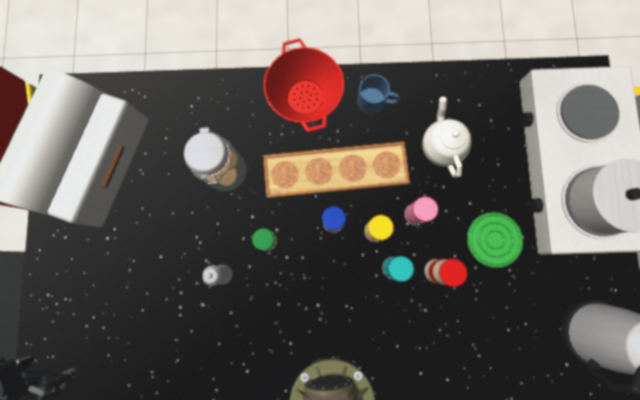

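View pics/side0.png

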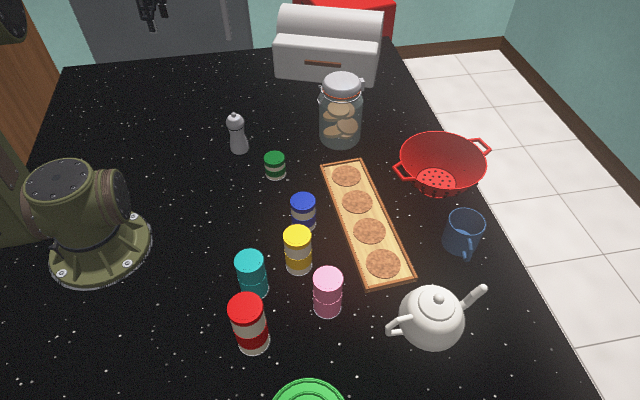

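The top view shows these candidates:
- **Red:** tin lid at (452,272). The colander at (303,85) is not a tin.
- **Yellow:** tin at (380,228). The look-alikes are pink (425,210) and turquoise (400,268).
- **Blue:** tin at (333,218). The mug at (373,93) is not a tin.
- **Green:** tin at (263,239). The plate at (495,240) is not a tin.

The jar (207,150) is left of the tray, so the leftmost pad (285,174) takes red. The grinder is at (215,274).

```bash
cat > h.py <<'E'
import cv2,numpy as np
H={'red':.140,'yellow':.112,'blue':.086,'green':.060}
D={'red':.062,'yellow':.058,'blue':.058,'green':.054}
def ray(d,uv,z):
    K=d["K"];E=d["extrinsics"]
    v=np.array([(uv[0]-K[0,2])/K[0,0],-(uv[1]-K[1,2])/K[1,1],-1.])
    w=E[:3,:3]@v;o=E[:3,3];return o+w*(z-o[2])/w[2]
def mask(img,c):
    h=cv2.cvtColor(img,cv2.COLOR_RGB2HSV);R={'red':[(0,6),(174,180)],'yellow':[(22,34)],'blue':[(110,125)],'green':[(55,80)],'turq':[(82,95)],'pink':[(150,172)]}[c]
    m=0
    for a,b in R: m=m|cv2.inRange(h,(a,90 if c!='pink' else 60,50),(b,255,255))
    return m
def blobs(img,c,amin=60):
    n,l,s,ce=cv2.connectedComponentsWithStats(mask(img,c))
    return [(i,s[i],ce[i],l==i) for i in range(1,n) if s[i,4]>amin]
E
python3 - <<'E'
from h import *
for n in ["top0","side0"]:
    d=dict(np.load(n+".npz")); im=d["image"]
    for c in ['red','yellow','blue','green','turq','pink']:
        for i,s,ce,m in blobs(im,c):
            z=H.get(c,.112)
            # measured world from depth
            print(n,c,s,ce.round(1),"plane",ray(d,ce,z).round(4), "zmap", d["z_map"][int(ce[1]),int(ce[0])])
    if n=="top0":
        cv2.imwrite("pics/crop.png",cv2.resize(im[120:300,180:520],None,fx=2.3,fy=2.3,interpolation=cv2.INTER_CUBIC)[:,:,::-1])
E
```

```text
top0 red [ 262   38   83   95 5302] [303.7  85.8] plane [0.8108 0.0479 0.14  ] zmap 1.0951724
top0 red [   0   67   27   93 1520] [  9.8 106.2] plane [0.7823 0.8036 0.14  ] zmap 1.2605743
top0 red [439 257  29  31 708] [453.1 272.5] plane [ 0.3302 -0.2964  0.14  ] zmap 0.89178246
top0 red [428 258  15  26 121] [433.3 270.3] plane [ 0.3366 -0.2499  0.14  ] zmap 0.95261955
top0 yellow [ 25  83  10  20 112] [29.  91.3] plane [0.8349 0.7804 0.112 ] zmap 1.3798922
top0 yellow [356 150  24   7  84] [367.7 152.9] plane [ 0.6369 -0.1109  0.112 ] zmap 1.066781
top0 yellow [365 214  29  28 570] [379.8 227.1] plane [ 0.4455 -0.1324  0.112 ] zmap 0.9366312
top0 blue [321 205  26  26 529] [333.4 217.5] plane [ 0.476  -0.0179  0.086 ] zmap 0.9696003
top0 green [ 466  211   58   58 2613] [494.6 239.4] plane [ 0.4087 -0.4367  0.06  ] zmap 1.0383514
top0 green [251 227  24  24 432] [262.5 238.8] plane [0.4283 0.1698 0.06  ] zmap 0.9897437
top0 turq [383 255  32  28 685] [398.9 268.1] plane [ 0.3432 -0.174   0.112 ] zmap 0.9186214
top0 pink [407 196  33  29 587] [423.7 209. ] plane [ 0.4877 -0.2443  0
[... 467 characters left out ...]
 -0.1355  0.112 ] zmap 0.89466953
side0 blue [290 191  26  23 441] [302.3 201.3] plane [ 0.4775 -0.0221  0.086 ] zmap 0.99154186
side0 blue [291 215  21  12  70] [300.3 221.4] plane [ 0.4639 -0.0801  0.086 ] zmap 1.0072086
side0 green [263 150  22  18 305] [273.9 158.3] plane [0.4309 0.1637 0.06  ] zmap 1.1226114
side0 green [265 166  20  11  98] [275.2 172.6] plane [0.4282 0.11   0.06  ] zmap 1.1282738
side0 green [ 272  377   73   23 1183] [308.2 390.2] plane [ 0.4219 -0.4315  0.06  ] zmap 0.7964363
side0 turq [ 233  248   35   50 1249] [251.  270.8] plane [ 0.3482 -0.2061  0.112 ] zmap 0.83526635
side0 pink [312 267  32  51 567] [327.  301.4] plane [ 0.4806 -0.2984  0.112 ] zmap 0.8330718
```

View pics/crop.png

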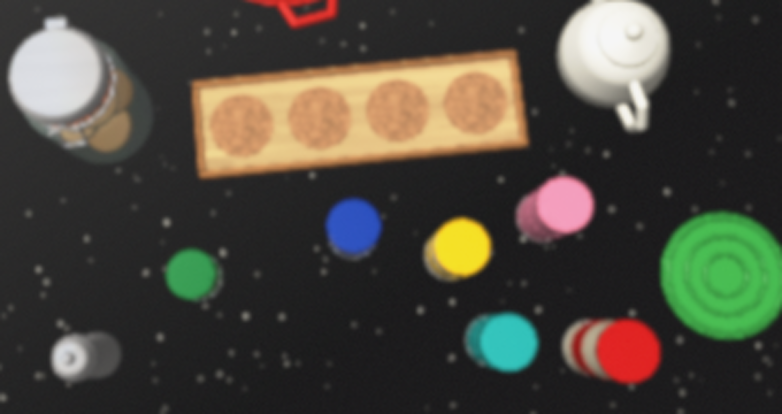

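The crop confirms the choices: full-colour lids with matching bands on cream tins, and four pads in a row. The grinder is at crop (75,357). Next I'll measure the pads, jar and grinder, and refine the lid centres.

Run:
```python
from h import *
from scipy.ndimage import label
def unproj(d,u,v):
    z=d["z_map"][v,u];K=d["K"];E=d["extrinsics"]
    p=np.stack([(u-K[0,2])/K[0,0]*z,-(v-K[1,2])/K[1,1]*z,-z],-1)
    return p@E[:3,:3].T+E[:3,3]
P={}
for n in ["top0","side0"]:
    d=dict(np.load(n+".npz")); im=d["image"]
    vv,uu=np.mgrid[0:400,0:640]; W=unproj(d,uu,vv)
    # lid points by depth
    for c in H:
        for i,s,ce,m in blobs(im,c):
            mm=m&(abs(W[...,2]-H[c])<.012)
            if mm.sum()<100 or W[mm][:,1].std()>.03: continue
            # lid circle: rays at pixel onto lid plane, min circle
            pts=np.array([ray(d,(u,v),H[c])[:2] for v,u in zip(*np.nonzero(mm))],np.float32)
            cc,rr=cv2.minEnclosingCircle(pts)
            print(n,c,mm.sum(),"depth mean",W[mm].mean(0).round(4),"plane mean",pts.mean(0).round(4),"circ",np.round(cc,4),round(rr,4))
    h=cv2.cvtColor(im,cv2.COLOR_RGB2LAB).astype(int)
    tr=(abs(W[...,2]-.014)<.012)&(h[...,2]>142)&(W[...,0]>.5)&(W[...,0]<.75)&(abs(W[...,1])<.3)
    tr=cv2.morphologyEx(tr.astype(np.uint8),cv2.MORPH_OPEN,np.ones((3,3)))
    cs=max(cv2.findContours(tr,cv2.RETR_EXTERNAL,cv2.CHAIN_APPROX_NONE)[0],key=cv2.contourArea)
    q=np.array([ray(d,p[0],.018)[:2] for p in cs],np.float32)
    print(n,"tray rect",cv2.minAreaRect(q))
    fill=cv2.erode(cv2.drawContours(np.zeros_like(tr),[cs],-1,1,-1),np.ones((9,9)))
    g=h[...,0]; t=cv2.threshold(im[...,1][fill>0].reshape(-1,1),0,255,cv2.THRESH_OTSU)[0]
    pm=((im[...,1]<t)&(fill>0)).astype(np.uint8)
    pm=cv2.morphologyEx(pm,cv2.MORPH_OPEN,np.ones((3,3)));pm=cv2.morphologyEx(pm,cv2.MORPH_CLOSE,np.ones((3,3)))
    for c in cv2.findContours(pm,cv2.RETR_EXTERNAL,cv2.CHAIN_APPROX_NONE)[0]:
        if cv2.contourArea(c)>200:
            q=np.array([ray(d,p[0],.015)[:2] for p in c],np.float32); e=cv2.fitEllipse(q*1000)
            print(n,"pad",np.round(e[0],1),np.round(e[1],1),c.mean((0,1)).round(1))
    for nm,(x,y) in {'jarlid':(207,150),'grinder':(212,275),'turq':(402,268),'pink':(426,209)}.items() if n=="top0" else []:
        print(nm,W[y,x].round(3))
```

```text
top0 red 584 depth mean [ 0.3299 -0.2939  0.1404] plane mean [ 0.3299 -0.294 ] circ [ 0.3301 -0.2941] 0.0324
top0 yellow 451 depth mean [ 0.4446 -0.1329  0.1124] plane mean [ 0.4447 -0.133 ] circ [ 0.4448 -0.1328] 0.0301
top0 blue 416 depth mean [ 0.474  -0.0171  0.0865] plane mean [ 0.4741 -0.0171] circ [ 0.4742 -0.017 ] 0.0297
top0 green 355 depth mean [0.4273 0.1697 0.0603] plane mean [0.4273 0.1698] circ [0.4274 0.1696] 0.0282
top0 tray rect ((0.6192324161529541, -0.029169365763664246), (0.12266719341278076, 0.3994280695915222), 4.012051105499268)
top0 pad [611.  113.8] [74.7 75. ] [284.7 174.2]
top0 pad [617.   18.4] [74.2 76.1] [318.6 171.1]
top0 pad [623.3 -77.4] [74.1 75.7] [352.6 167.8]
top0 pad [ 629.8 -172.7] [73.1 76.5] [386.3 164.4]
jarlid [0.632 0.275 0.197]
grinder [0.34  0.284 0.119]
turq [ 0.343 -0.181  0.113]
pink [ 0.488 -0.25   0.111]
side0 red 1016 depth mean [ 0.3329 -0.3007  0.1404] plane mean [ 0.3328 -0.3004] circ [ 0.3338 -0.2997] 0.0343
side0 yellow 495 depth mean [ 0.4481 -0.1361  0.113 ] plane mean [ 0.4482 -0.1354] circ [ 0.447  -0.1358] 0.0302
side0 blue 429 depth mean [ 0.4771 -0.0227  0.0862] plane mean [ 0.4771 -0.0225] circ [ 0.4752 -0.023 ] 0.034
side0 green 291 depth mean [0.4305 0.1632 0.0596] plane mean [0.4305 0.1628] circ [0.4291 0.1627] 0.0328
side0 tray rect ((0.6234671473503113, -0.03521069884300232), (0.1208050549030304, 0.40665388107299805), 3.913527727127075)
side0 pad [ 632.8 -175.2] [75.3 77.6] [382.8 263.7]
side0 pad [626.4 -80. ] [75.6 78.2] [368.8 230.8]
side0 pad [619.9  16. ] [76.5 78.8] [356.6 201.6]
side0 pad [613.8 108.8] [72.5 78.4] [345.9 176.1]
```

The two cameras agree to about 3–6 mm, with a constant bias, so I'll refine with the wrist camera. First I'll move in over the green tin with the jaws turned along world x.

>>> move_arm([
  [0,0,0,0,0,-60,-1],
  [0,0,20,90,80,-60,-1],
  [0,0,73.5,365,321,-60,-1],
  [0,0,73.5,365,321,-60,-1],
  [0,0,73.5,365,321,-60,-1],
  [0,0,73.5,365,321,-60,-1],
  [0,0,73.5,365,321,-60,-1],
  [0,0,73.5,365,321,-60,-1],
  [0,0,73.5,365,321,-60,-1],
  [0,0,73.5,365,321,-60,-1],
  [0,0,73.5,365,321,-60,-1],
  [0,0,73.5,365,321,-60,-1],
  [0,0,73.5,365,321,-60,-1],
])

```text
t: 1.72
tool_pos: [0.4282, 0.1659, 0.3019]
ee_rot: [0.001, 0.709, -0.705, 0.0]
wrist_force: [-0.1, 0.2, 0.2]
grip_width: 0.0853
```

```bash
cat >> h.py <<'E'
from scipy.spatial.transform import Rotation as Ro
def wrist_snap(name=None):
    from cell import r,vision
    s=r.observe(); d=vision.get_image("wrist")
    q=s["ee_rot"]; T=np.eye(4);T[:3,:3]=Ro.from_quat([q[1],q[2],q[3],q[0]]).as_matrix();T[:3,3]=s["tool_pos"]
    d["E"]=T@d["tool_from_camera"]; d["T"]=T
    if name: cv2.imwrite(f"pics/{name}.png",d["image"][:,:,::-1]); np.savez(f"{name}.npz",**d)
    return s,d
def wray(d,uv,z):
    uv=np.asarray(uv,float).reshape(-1,2);K=d["K"]
    x=(uv[:,0]-K[0,2])/K[0,0];y=(uv[:,1]-K[1,2])/K[1,1];t=np.hypot(x,y);k=np.where(t>1e-9,np.sin(t)/np.maximum(t,1e-9),1)
    v=np.stack([x*k,-y*k,-np.cos(t)],1)@d["E"][:3,:3].T;o=d["E"][:3,3]
    return o+v*((z-o[2])/v[:,2])[:,None]
E
python3 - <<'E'
from h import *
s,d=wrist_snap("w1"); print(s["t"],s["q"].round(3),s["tool_pos"].round(4),s["ee_rot"].round(4),s["wrist_force"].round(1)); print(d["K"],d["tool_from_camera"].round(3))
print(d["T"][:3,:3].round(3))
E
```

```text
1.725 [ 8.130e-01 -3.210e-01 -1.310e-01  1.000e-03 -1.762e+00 -8.070e-01] [0.4282 0.1659 0.3019] [ 7.000e-04  7.089e-01 -7.053e-01  4.000e-04] [-0.1  0.2  0.2]
[[309.70691629   0.         318.5145569 ]
 [  0.         309.70691629 198.95630161]
 [  0.           0.           1.        ]] [[ 0.001  0.947  0.32   0.084]
 [ 1.    -0.001  0.001 -0.001]
 [ 0.001  0.32  -0.947 -0.132]
 [ 0.     0.     0.     1.   ]]
[[ 0.005 -1.    -0.   ]
 [-1.    -0.005 -0.002]
 [ 0.002  0.    -1.   ]]
```

View pics/w1.png

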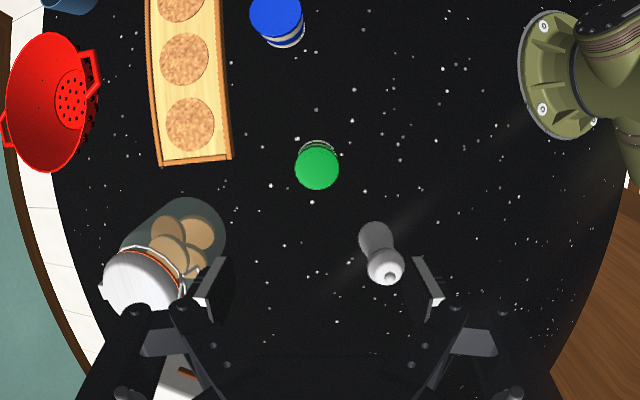

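The wrist view shows the green tin at (317,168), blue at (276,15), the grinder at (385,265), the jar lower left and two whole pads at (190,124) and (184,60).

```bash
cat >> h.py <<'E'
def wlid(d,c,zoff=0,amin=150):
    z=H[c]+zoff; best=[]
    for i,s,ce,m in blobs(d["image"],c,amin):
        # lid = top-plane disc: largest circle; use contour
        cn=max(cv2.findContours(m.astype(np.uint8),cv2.RETR_EXTERNAL,cv2.CHAIN_APPROX_NONE)[0],key=cv2.contourArea)
        q=wray(d,cn[:,0],z)[:,:2]
        cc,rr=cv2.minEnclosingCircle(q.astype(np.float32)); e=cv2.fitEllipse((q*1000).astype(np.float32))
        best.append((c,ce.round(0),np.round(cc,4),round(2*rr,4),np.round(e[0],1),np.round(e[1],1)))
    return best
def wpads(d):
    im=d["image"];h=cv2.cvtColor(im,cv2.COLOR_RGB2HSV)
    m=cv2.inRange(h,(5,60,90),(22,255,235)); m=cv2.morphologyEx(m,cv2.MORPH_OPEN,np.ones((5,5)));m=cv2.morphologyEx(m,cv2.MORPH_CLOSE,np.ones((5,5)))
    out=[]
    for c in cv2.findContours(m,cv2.RETR_EXTERNAL,cv2.CHAIN_APPROX_NONE)[0]:
        if cv2.contourArea(c)>500:
            q=wray(d,c[:,0],.015)[:,:2];e=cv2.fitEllipse((q*1000).astype(np.float32));out.append((c.mean((0,1)).round(0),np.round(e[0],1),np.round(e[1],1)))
    return out
E
python3 - <<'E'
from h import *
d=dict(np.load("w1.npz"))
for c in H:
    for b in wlid(d,c): print(*b)
for p in wpads(d): print("pad",*p)
print(cv2.cvtColor(d["image"],cv2.COLOR_RGB2HSV)[[124,60,130,130],[190,184,160,222]])
# zmap check of green lid / ground
u,v=317,168;z=d["z_map"][v,u];print(z)
E
```

```text
red [ 49. 101.] [0.7887 0.0543] 0.2387 [785.4  54.5] [177.6 221.1]
yellow [190.  80.] [0.577  0.0463] 0.2036 [576.9  52.3] [ 80.8 208.9]
yellow [165.  31.] [ 0.6086 -0.0035] 0.0499 [600.1  -3.7] [22.7 49.3]
blue [276.  18.] [ 0.4787 -0.0113] 0.07 [476.8  -9.6] [54.2 66.2]
green [316. 167.] [0.4322 0.1655] 0.0614 [432.3 166.2] [54.4 59.8]
pad [180. 244.] [658.6 303. ] [ 98.5 134.4]
pad [610. 319.] [-669.8  851. ] [ 418.3 1648.3]
[[ 16 124 246]
 [ 15 127 242]
 [ 23  98 255]
 [ 20 110 244]]
0.3804518
```

```bash
cat >> h.py <<'E'
def wpts(d):
    K=d["K"];v,u=np.mgrid[0:400,0:640]
    x=(u-K[0,2])/K[0,0];y=(v-K[1,2])/K[1,1];t=np.hypot(x,y)+1e-9;k=np.tan(np.minimum(t,1.4))/t;z=d["z_map"]
    return np.stack([x*k*z,-y*k*z,-z],-1)@d["E"][:3,:3].T+d["E"][:3,3]
def wlid2(d,c,zoff=0):
    W=wpts(d);out=[]
    for i,s,ce,m in blobs(d["image"],c,100):
        mm=m&(abs(W[...,2]-H[c]-zoff)<.008)
        if mm.sum()<100: continue
        v,u=np.nonzero(mm);q=wray(d,np.stack([u,v],1),H[c]+zoff)[:,:2].astype(np.float32)
        cc,rr=cv2.minEnclosingCircle(q)
        out.append((c,ce.round(0),"depthmean",W[mm].mean(0).round(4),"mean",q.mean(0).round(4),"circ",np.round(cc,4),round(2*rr,4)))
    return out
def wpads(d):
    im=d["image"];h=cv2.cvtColor(im,cv2.COLOR_RGB2HSV);W=wpts(d)
    m=cv2.inRange(h,(5,100,60),(18,255,255))&((abs(W[...,2]-.015)<.012)*255).astype(np.uint8)
    m=cv2.morphologyEx(m,cv2.MORPH_CLOSE,np.ones((3,3)));m=cv2.morphologyEx(m,cv2.MORPH_OPEN,np.ones((9,9)))
    out=[]
    for c in cv2.findContours(m,cv2.RETR_EXTERNAL,cv2.CHAIN_APPROX_NONE)[0]:
        if cv2.contourArea(c)>500:
            q=wray(d,c[:,0],.015)[:,:2];e=cv2.fitEllipse((q*1000).astype(np.float32));out.append((c.mean((0,1)).round(0),np.round(e[0],1),np.round(e[1],1)))
    return out
E
python3 - <<'E'
from h import *
d=dict(np.load("w1.npz"))
for c in H:
    for b in wlid2(d,c): print(*b)
for p in wpads(d): print("pad",*p)
E
```

```text
blue [276.  18.] depthmean [ 0.479  -0.0133  0.0865] mean [ 0.479  -0.0135] circ [ 0.4797 -0.0178] 0.0601
green [316. 167.] depthmean [0.4325 0.167  0.0604] mean [0.4325 0.1671] circ [0.432  0.1673] 0.0572
pad [190. 124.] [614.6 112. ] [76.3 77.5]
pad [184.  59.] [621.1  16.7] [76.6 77.8]
pad [179.   8.] [631.6 -60.4] [35.5 81.3]
```

Green is at (0.432, 0.167). The wrist and top cameras differ by a steady (+4, −2) mm, so I'll use the wrist camera for both picking and placing. Next is red.

>>> move_arm([
  [0,0,0,60,12,0,-1],
  [0,0,0,462,94,0,-1],
  [0,0,0,462,94,0,-1],
  [0,0,0,462,94,0,-1],
  [0,0,0,462,94,0,-1],
  [0,0,0,462,94,0,-1],
  [0,0,0,462,94,0,-1],
  [0,0,0,462,94,0,-1],
  [0,0,0,462,94,0,-1],
  [0,0,0,462,94,0,-1],
  [0,0,0,462,94,0,-1],
  [0,0,0,462,94,0,-1],
  [0,0,0,462,94,0,-1],
  [0,0,0,462,94,0,-1],
])

```text
t: 3.52
tool_pos: [0.3366, -0.2964, 0.3027]
ee_rot: [0.001, 0.709, -0.705, 0.0]
wrist_force: [-0.3, 0.0, 0.0]
grip_width: 0.0855
```

```bash
cat > look.py <<'E'
import sys
from h import *
s,d=wrist_snap(sys.argv[1]); print(s["t"],s["q"].round(3),s["tool_pos"].round(4),s["wrist_force"].round(1),s["grip_width"]);print(d["T"][:3,:3].round(3).tolist())
for c in H:
    for b in wlid2(d,c): print(*b)
for p in wpads(d): print("pad",*p)
E
python3 look.py w2
```

```text
3.525 [-0.267 -0.351 -0.153  0.002 -1.769  0.273] [ 0.3366 -0.2964  0.3027] [-0.3  0.   0. ] 0.08548854304849665
[[0.005, -1.0, -0.0], [-1.0, -0.005, -0.002], [0.002, 0.0, -1.0]]
red [322. 179.] depthmean [ 0.3343 -0.2992  0.1403] mean [ 0.3343 -0.2991] circ [ 0.3339 -0.2985] 0.0649
yellow [243. 295.] depthmean [ 0.4365 -0.1363  0.1118] mean [ 0.4364 -0.1364] circ [ 0.4477 -0.1384] 0.0649
blue [237. 337.] depthmean [ 0.4641 -0.0315  0.085 ] mean [ 0.4638 -0.0325] circ [ 0.4696 -0.0276] 0.0616
pad [158. 281.] [626.8 -80. ] [76.4 79.8]
pad [143. 233.] [ 633.5 -175.9] [76.3 79.1]
```

View pics/w2.png

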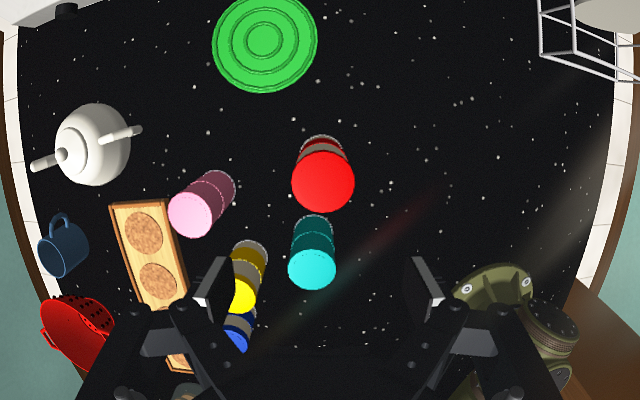

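The red tin is at image (322,180), world (0.334,−0.299), and stands clear of the turquoise one. I'll descend and grip it.

>>> move_arm([
  [0,0,0,2.6,2.5,40,-1],
  [0,0,0,2.6,2.5,80,-1],
  [0,0,0,2.6,2.5,120,-1],
  [0,0,0,2.6,2.5,160,-1],
  [0,0,0,2.6,2.5,185,-1],
  [0,0,0,2.6,2.5,200,-1],
  [0,0,0,2.6,2.5,200,-1],
  [0,0,0,2.6,2.5,200,-1],
  [0,0,0,2.6,2.5,200,0],
  [0,0,0,2.6,2.5,200,0.3],
  [0,0,0,2.6,2.5,200,1],
  [0,0,0,2.6,2.5,200,1],
  [0,0,0,2.6,2.5,200,1],
  [0,0,0,2.6,2.5,200,1],
  [0,0,0,2.6,2.5,200,1],
])

```text
t: 5.45
tool_pos: [0.3343, -0.2998, 0.104]
ee_rot: [0.001, 0.709, -0.705, 0.001]
wrist_force: [-1.5, 1.5, 5.6]
grip_width: 0.0608
```

```bash
python3 look.py w3
```

```text
5.45 [-0.276 -0.362 -0.523  0.002 -1.408  0.281] [ 0.3343 -0.2998  0.104 ] [-1.5  1.5  5.6] 0.06080782171813371
[[0.005, -1.0, 0.001], [-1.0, -0.005, -0.003], [0.003, -0.001, -1.0]]
red [317. 301.] depthmean [ 0.3357 -0.3087  0.1403] mean [ 0.3356 -0.3084] circ [ 0.3354 -0.3009] 0.0661
pad [ 60. 263.] [ 634.5 -230.4] [ 14.2 154.1]
```

View pics/w3.png

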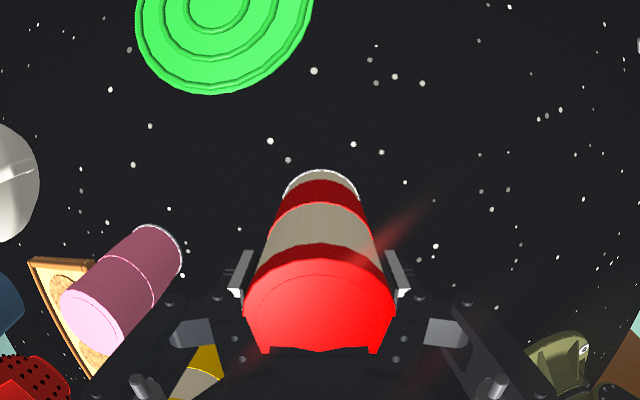

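Red is gripped at 61 mm, with the tin centred at (317,300). Next I lift it, carry it and hover over the pad nearest the jar.

>>> move_arm([
  [0,0,0,0,0,-15,1],
  [0,0,0,0,0,-50,1],
  [0,0,0,0,0,-100,1],
  [0,0,0,0,0,-150,1],
  [0,0,0,-30,-20,-160,1],
  [0,0,0,-70,-48,-160,1],
  [0,0,0,-110,-76,-160,1],
  [0,0,0,-150,-104,-160,1],
  [0,0,0,-190,-132,-160,1],
  [0,0,0,-230,-160,-160,1],
  [0,0,0,-270,-188,-160,1],
  [0,0,0,-310,-216,-160,1],
  [0,0,0,-350,-244,-160,1],
  [0,0,0,-390,-268,-160,1],
  [0,0,0,-410,-282,-160,1],
  [0,0,0,-410,-282,-160,1],
  [0,0,0,-410,-282,-160,1],
  [0,0,0,-410,-282,-160,1],
])

```text
t: 7.75
tool_pos: [0.6137, 0.1114, 0.2636]
ee_rot: [0.0, 0.709, -0.705, 0.001]
wrist_force: [-1.0, -0.0, -2.7]
grip_width: 0.0607
```

```bash
python3 look.py w4
```

```text
7.75 [ 0.502  0.106  0.192  0.003 -1.657 -0.497] [0.6137 0.1114 0.2636] [-1.  -0.  -2.7] 0.06072530345600136
[[0.005, -1.0, 0.001], [-1.0, -0.005, -0.003], [0.003, -0.001, -1.0]]
blue [445.  62.] depthmean [ 0.4816 -0.019   0.0861] mean [ 0.4815 -0.019 ] circ [ 0.4811 -0.02  ] 0.062
green [462. 219.] depthmean [0.4345 0.1666 0.06  ] mean [0.4345 0.1666] circ [0.4348 0.1675] 0.0593
pad [319. 157.] [615.5  99.6] [50.4 83.6]
pad [314.  89.] [621.6  16.2] [77.1 77.5]
pad [309.  18.] [628.1 -72.2] [61.8 81.6]
```

View pics/w4.png

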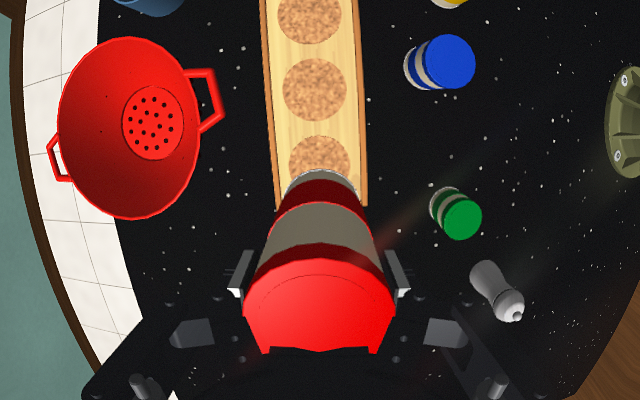

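The tin is held upright with pad 1 below it at (319,157). I'll descend, slowing near the pad.

>>> move_arm([
  [0,0,0,-1,-1.3,30,1],
  [0,0,0,-1,-1.3,65,1],
  [0,0,0,-1,-1.3,100,1],
  [0,0,0,-1,-1.3,120,1],
  [0,0,0,-1,-1.3,132,1],
  [0,0,0,-1,-1.3,137,1],
  [0,0,0,-1,-1.3,139,1],
  [0,0,0,-1,-1.3,141,1],
  [0,0,0,-1,-1.3,142,1],
  [0,0,0,-1,-1.3,142,1],
])

```text
t: 9.05
tool_pos: [0.6153, 0.1121, 0.1218]
ee_rot: [0.0, 0.709, -0.705, 0.001]
wrist_force: [-1.5, 0.9, -3.0]
grip_width: 0.0608
```

```bash
python3 look.py w5
```

```text
9.05 [ 0.501  0.125 -0.046  0.003 -1.4   -0.497] [0.6153 0.1121 0.1218] [-1.5  0.9 -3. ] 0.06076856164872402
[[0.005, -1.0, 0.002], [-1.0, -0.005, -0.002], [0.002, -0.002, -1.0]]
red [318. 300.] depthmean [0.6163 0.0873 0.1465] mean [0.6163 0.0908] circ [0.616  0.1085] 0.0637
blue [530.  44.] depthmean [ 0.4837 -0.0182  0.0859] mean [ 0.4837 -0.0182] circ [ 0.4821 -0.0181] 0.0646
green [521. 275.] depthmean [0.4363 0.1646 0.0595] mean [0.4367 0.1643] circ [0.4363 0.1655] 0.064
pad [313.  85.] [621.6  16.2] [73.9 76. ]
pad [386. 125.] [559.9 111.8] [  9.4 498.8]
pad [304.   5.] [628.5 -45.8] [11.  48.7]
pad [245. 122.] [675.6  45.5] [  8.8 404.3]
```

View pics/w5.png

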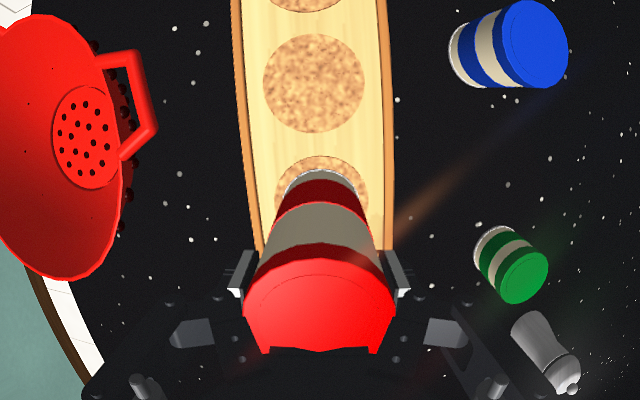

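Pad 1 shows evenly around the tin base at (320,175), and the tin is still just off the pad. I'll creep down and watch the force.

>>> move_arm([
  [0,0,0,0,0,1,1],
  [0,0,0,0,0,1.5,1],
  [0,0,0,0,0,2,1],
  [0,0,0,0,0,2,1],
])

```text
t: 9.6
tool_pos: [0.6153, 0.1121, 0.1197]
ee_rot: [0.0, 0.709, -0.705, 0.001]
wrist_force: [-0.3, -1.1, -3.3]
grip_width: 0.0612
```

>>> move_arm([
  [0,0,0,0,0,0.5,1],
  [0,0,0,0,0,1,1],
  [0,0,0,0,0,1,1],
])

```text
t: 9.98
tool_pos: [0.6154, 0.1121, 0.1191]
ee_rot: [0.0, 0.709, -0.705, 0.002]
wrist_force: [-0.6, 1.1, -1.0]
grip_width: 0.0611
```

The tin has touched down, since the load fell from 3.3 to 1 N. I'll release and retreat.

>>> move_arm([
  [0,0,0,0,0,0.4,1],
  [0,0,0,0,0,0.4,0],
  [0,0,0,0,0,0.4,-0.6],
  [0,0,0,0,0,0.4,-1],
  [0,0,0,0,0,0.4,-1],
  [0,0,0,0,0,0.4,-1],
  [0,0,0,0,0,-20,-1],
  [0,0,0,0,0,-60,-1],
  [0,0,0,0,0,-110,-1],
  [0,0,0,0,0,-160,-1],
  [0,0,0,0,0,-180,-1],
  [0,0,0,0,0,-180,-1],
  [0,0,0,0,0,-180,-1],
])

```text
t: 11.6
tool_pos: [0.6147, 0.1126, 0.2984]
ee_rot: [0.001, 0.709, -0.705, 0.001]
wrist_force: [-1.1, -0.8, -0.3]
grip_width: 0.0852
```

```bash
sed -i '$d' look.py
cat >> look.py <<'E'
for p in wpads(d): print("pad",*p)
for c in H:
    for b in wlid2(d,c,.015): print("on pad",*b)
E
python3 look.py w6
```

```text
11.6 [ 0.502  0.12   0.271  0.003 -1.722 -0.497] [0.6147 0.1126 0.2984] [-1.1 -0.8 -0.3] 0.08523520777315634
[[0.005, -1.0, 0.001], [-1.0, -0.005, -0.002], [0.002, -0.001, -1.0]]
blue [434.  64.] depthmean [ 0.4814 -0.0191  0.0861] mean [ 0.4813 -0.0191] circ [ 0.4807 -0.0191] 0.0614
green [452. 209.] depthmean [0.4346 0.1663 0.0599] mean [0.4347 0.1662] circ [0.4345 0.1659] 0.0596
pad [315.  89.] [621.8  16.2] [77.1 77.9]
pad [311.  21.] [628.1 -76.6] [71.3 79.3]
on pad red [319. 186.] depthmean [0.6156 0.1122 0.1553] mean [0.6156 0.1123] circ [0.6158 0.1131] 0.0646
```

View pics/w6.png

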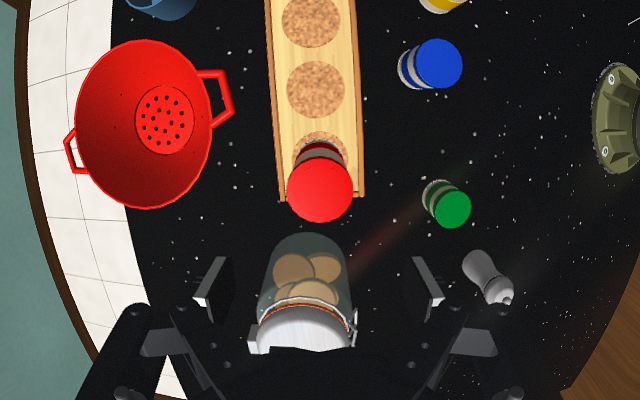

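Red sits at (0.6156,0.1123), within 1 mm of the pad centre. Next is yellow.

>>> move_arm([
  [0,0,0,30,20,0,-1],
  [0,0,0,80,54,0,-1],
  [0,0,0,130,88,0,-1],
  [0,0,0,180,122,0,-1],
  [0,0,0,225,152,0,-1],
  [0,0,0,247,167,0,-1],
  [0,0,0,247,167,0,-1],
  [0,0,0,247,167,0,-1],
  [0,0,0,247,167,0,-1],
])

```text
t: 12.78
tool_pos: [0.4492, -0.1346, 0.298]
ee_rot: [0.001, 0.709, -0.705, 0.001]
wrist_force: [0.7, 0.7, 0.2]
grip_width: 0.0857
```

```bash
python3 look.py w7
```

```text
12.775 [ 0.143 -0.297 -0.12   0.003 -1.749 -0.137] [ 0.4492 -0.1346  0.298 ] [0.7 0.7 0.2] 0.0856620204996908
[[0.006, -1.0, -0.001], [-1.0, -0.006, -0.003], [0.003, 0.001, -1.0]]
yellow [319. 174.] depthmean [ 0.4495 -0.1373  0.1124] mean [ 0.4495 -0.1372] circ [ 0.4494 -0.1366] 0.0604
blue [296. 258.] depthmean [ 0.4787 -0.0227  0.0861] mean [ 0.4787 -0.0227] circ [ 0.4797 -0.0221] 0.0631
green [327. 343.] depthmean [0.4343 0.1561 0.06  ] mean [0.4343 0.1561] circ [0.4341 0.16  ] 0.0557
pad [209. 249.] [625.    6.8] [55.3 82.4]
pad [200. 197.] [627.5 -79.6] [77.1 78.7]
pad [190. 133.] [ 634.2 -175.3] [77.2 78. ]
on pad red [184. 362.] depthmean [0.6385 0.1176 0.1555] mean [0.6388 0.1182] circ [0.6362 0.1213] 0.0415
```

View pics/w7.png

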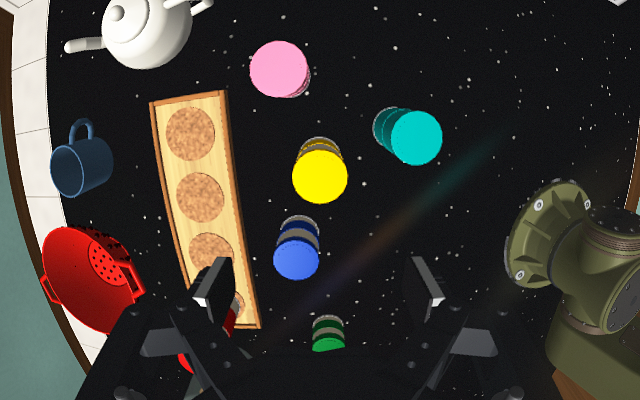

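Yellow is at (319,176), well clear of blue, pink and turquoise. I'll descend and grip it.

>>> move_arm([
  [0,0,0,1.7,0,45,-1],
  [0,0,0,1.7,0,95,-1],
  [0,0,0,1.7,0,145,-1],
  [0,0,0,1.7,0,185,-1],
  [0,0,0,1.7,0,208,-1],
  [0,0,0,1.7,0,220,-1],
  [0,0,0,1.7,0,220,-1],
  [0,0,0,1.7,0,220,-1],
  [0,0,0,1.7,0,220,0],
  [0,0,0,1.7,0,220,0.3],
  [0,0,0,1.7,0,220,1],
  [0,0,0,1.7,0,220,1],
  [0,0,0,1.7,0,220,1],
  [0,0,0,1.7,0,220,1],
  [0,0,0,1.7,0,220,1],
])

```text
t: 14.7
tool_pos: [0.4493, -0.1371, 0.0791]
ee_rot: [0.001, 0.709, -0.705, 0.001]
wrist_force: [-3.0, 1.7, 6.2]
grip_width: 0.0565
```

```bash
python3 look.py w8
```

```text
14.7 [ 0.138 -0.282 -0.508  0.003 -1.345 -0.133] [ 0.4493 -0.1371  0.0791] [-3.   1.7  6.2] 0.056535138067524464
[[0.006, -1.0, 0.0], [-1.0, -0.006, -0.003], [0.003, -0.0, -1.0]]
yellow [318. 299.] depthmean [ 0.4506 -0.1441  0.1123] mean [ 0.4506 -0.1438] circ [ 0.4501 -0.1388] 0.0626
pad [123. 275.] [626.8 -79.9] [78.3 80.6]
pad [ 93. 171.] [ 633.6 -175.4] [78.  79.5]
pad [137. 170.] [669.  -78.5] [180.8 330.3]
```

View pics/w8.png

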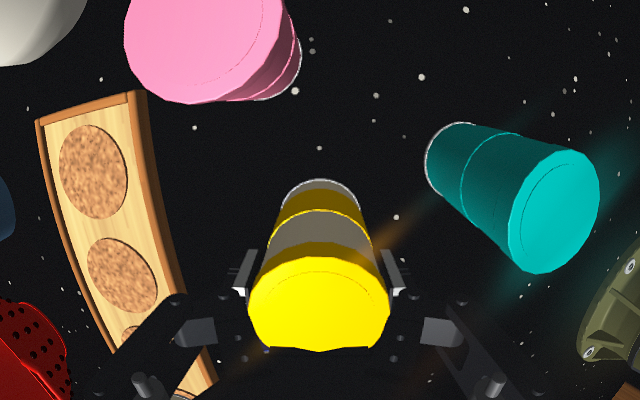

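Yellow is gripped at 56.5 mm. I'll lift it and carry it to pad 2.

>>> move_arm([
  [0,0,0,0,0,-15,1],
  [0,0,0,0,0,-50,1],
  [0,0,0,0,0,-95,1],
  [0,0,0,0,0,-130,1],
  [0,0,0,-20,-22,-130,1],
  [0,0,0,-50,-55,-130,1],
  [0,0,0,-80,-90,-130,1],
  [0,0,0,-110,-125,-130,1],
  [0,0,0,-140,-158,-130,1],
  [0,0,0,-152.4,-173,-130,1],
  [0,0,0,-152.4,-173,-130,1],
  [0,0,0,-152.4,-173,-130,1],
  [0,0,0,-152.4,-173,-130,1],
])

```text
t: 16.38
tool_pos: [0.621, 0.0163, 0.209]
ee_rot: [0.001, 0.709, -0.705, 0.001]
wrist_force: [0.4, -1.2, -2.0]
grip_width: 0.0571
```

```bash
python3 look.py w9
```

```text
16.375 [ 0.35   0.095  0.081  0.003 -1.557 -0.344] [0.621  0.0163 0.209 ] [ 0.4 -1.2 -2. ] 0.057062372841988715
[[0.005, -1.0, 0.001], [-1.0, -0.005, -0.003], [0.003, -0.0, -1.0]]
blue [466. 157.] depthmean [ 0.4821 -0.0207  0.086 ] mean [ 0.4821 -0.0207] circ [ 0.4809 -0.0205] 0.0628
green [479. 297.] depthmean [0.4226 0.1534 0.06  ] mean [0.4226 0.1534] circ [0.4267 0.1589] 0.05
pad [320. 166.] [621.6   3.9] [52.8 83.5]
pad [314.  88.] [628.2 -79.3] [77.3 77.7]
pad [308.  16.] [ 634.5 -156.5] [50.3 78.4]
```

View pics/w9.png

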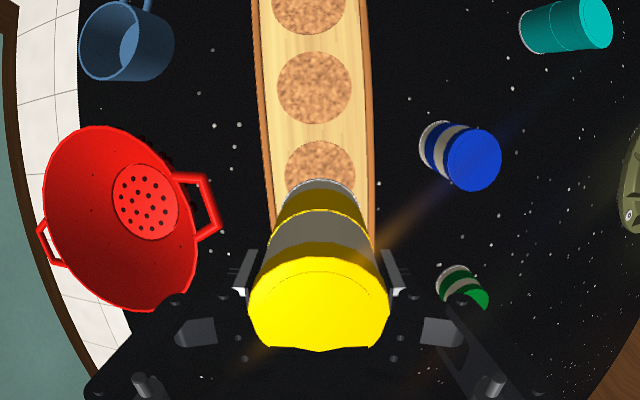

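Yellow hangs upright over pad 2 at (320,166). I'll lower it.

>>> move_arm([
  [0,0,0,-0.4,-0.6,30,1],
  [0,0,0,-0.4,-0.6,65,1],
  [0,0,0,-0.4,-0.6,90,1],
  [0,0,0,-0.4,-0.6,103,1],
  [0,0,0,-0.4,-0.6,109,1],
  [0,0,0,-0.4,-0.6,111,1],
  [0,0,0,-0.4,-0.6,112,1],
  [0,0,0,-0.4,-0.6,113,1],
  [0,0,0,-0.4,-0.6,114,1],
  [0,0,0,-0.4,-0.6,114,1],
])

```text
t: 17.68
tool_pos: [0.6217, 0.0163, 0.0951]
ee_rot: [0.001, 0.709, -0.705, 0.001]
wrist_force: [1.0, -0.1, -3.0]
grip_width: 0.0571
```

>>> move_arm([
  [0,0,0,0,0,0.5,1],
  [0,0,0,0,0,1,1],
  [0,0,0,0,0,1,1],
])

```text
t: 18.05
tool_pos: [0.6218, 0.0163, 0.0942]
ee_rot: [0.001, 0.709, -0.705, 0.001]
wrist_force: [0.3, -0.3, -2.4]
grip_width: 0.0568
```

>>> move_arm([
  [0,0,0,0,0,0.5,1],
  [0,0,0,0,0,0.8,1],
  [0,0,0,0,0,0.8,1],
])

```text
t: 18.42
tool_pos: [0.6219, 0.0163, 0.0941]
ee_rot: [0.001, 0.709, -0.705, 0.002]
wrist_force: [-3.5, 0.6, 3.5]
grip_width: 0.057
```

The tin has made contact at +3.5 N. I'll release it and back off.

>>> move_arm([
  [0,0,0,0,0,0,0],
  [0,0,0,0,0,0,-0.6],
  [0,0,0,0,0,0,-1],
  [0,0,0,0,0,0,-1],
  [0,0,0,0,0,0,-1],
  [0,0,0,0,0,-20,-1],
  [0,0,0,0,0,-60,-1],
  [0,0,0,0,0,-110,-1],
  [0,0,0,0,0,-160,-1],
  [0,0,0,0,0,-200,-1],
  [0,0,0,0,0,-200,-1],
  [0,0,0,0,0,-200,-1],
])

```text
t: 19.92
tool_pos: [0.6215, 0.017, 0.2947]
ee_rot: [0.0, 0.709, -0.705, 0.002]
wrist_force: [-0.1, 0.0, -0.4]
grip_width: 0.0855
```

```bash
python3 look.py w10
```

```text
19.925 [ 0.351  0.109  0.252  0.003 -1.713 -0.345] [0.6215 0.017  0.2947] [-0.1  0.  -0.4] 0.08552459886507448
[[0.006, -1.0, 0.002], [-1.0, -0.006, -0.003], [0.003, -0.002, -1.0]]
red [326. 276.] depthmean [0.6184 0.0878 0.1454] mean [0.6184 0.0907] circ [0.6157 0.1094] 0.0628
blue [437. 143.] depthmean [ 0.4814 -0.0206  0.0861] mean [ 0.4814 -0.0205] circ [ 0.4806 -0.0202] 0.062
green [450. 268.] depthmean [0.4295 0.1625 0.06  ] mean [0.4295 0.1625] circ [0.4343 0.1657] 0.0599
pad [316.  89.] [628.1 -79.5] [76.6 77.8]
pad [311.  21.] [ 634.9 -171.8] [70.3 79.2]
on pad red [326. 276.] depthmean [0.6158 0.1104 0.155 ] mean [0.6158 0.1105] circ [0.6158 0.1115] 0.0679
on pad yellow [305. 153.] depthmean [0.6228 0.0157 0.1273] mean [0.6228 0.0158] circ [0.6229 0.0162] 0.0603
```

View pics/w10.png

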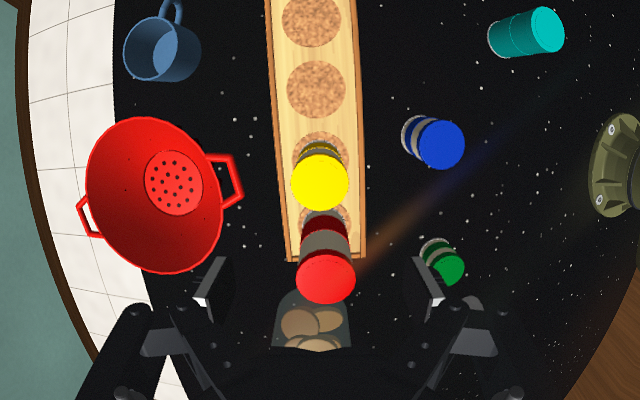

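Yellow is within about 1 mm. Next is blue.

>>> move_arm([
  [0,0,0,8,25,0,-1],
  [0,0,0,18,70,0,-1],
  [0,0,0,30,115,0,-1],
  [0,0,0,36.6,142,0,-1],
  [0,0,0,36.6,142,0,-1],
  [0,0,0,36.6,142,0,-1],
  [0,0,0,36.6,142,0,-1],
])

```text
t: 20.85
tool_pos: [0.4799, -0.0202, 0.2929]
ee_rot: [0.002, 0.709, -0.705, 0.001]
wrist_force: [0.4, -0.0, -0.4]
grip_width: 0.0857
```

```bash
python3 look.py w11
```

```text
20.85 [ 0.382 -0.267 -0.106  0.003 -1.734 -0.375] [ 0.4799 -0.0202  0.2929] [ 0.4 -0.  -0.4] 0.08572967516817047
[[0.006, -1.0, -0.001], [-1.0, -0.006, -0.004], [0.004, 0.001, -1.0]]
blue [320. 172.] depthmean [ 0.4793 -0.0208  0.0864] mean [ 0.4793 -0.0207] circ [ 0.4793 -0.0199] 0.0604
green [351. 295.] depthmean [0.433  0.1652 0.0599] mean [0.433  0.1652] circ [0.4328 0.1651] 0.06
pad [212. 120.] [627.8 -79.5] [77.3 77.6]
pad [206.  52.] [ 634.3 -174.9] [76.9 78.2]
on pad red [185. 287.] depthmean [0.6327 0.0937 0.1543] mean [0.6324 0.0932] circ [0.6306 0.0936] 0.0441
on pad yellow [192. 215.] depthmean [0.6202 0.0151 0.1273] mean [0.6203 0.0153] circ [0.6208 0.016 ] 0.0632
```

View pics/w11.png

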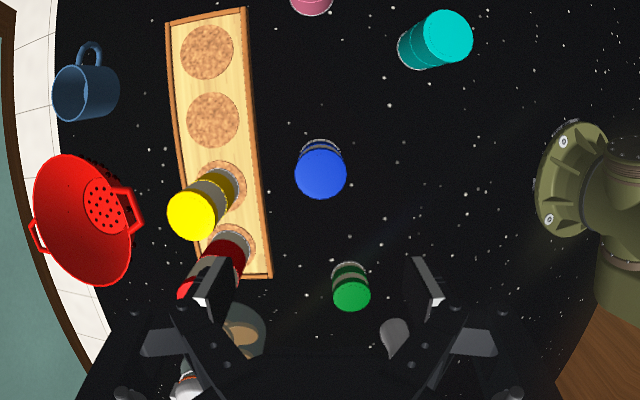

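Blue is at (320,173), world (0.479,−0.0205). I'll descend and grip it.

>>> move_arm([
  [0,0,0,0,0.5,50,-1],
  [0,0,0,0,0.5,105,-1],
  [0,0,0,-0.5,0.5,160,-1],
  [0,0,0,-0.5,0.5,205,-1],
  [0,0,0,-0.5,0.5,228,-1],
  [0,0,0,-0.5,0.5,239,-1],
  [0,0,0,-0.5,0.5,239,-1],
  [0,0,0,-0.5,0.5,239,-1],
  [0,0,0,-0.5,0.5,239,0],
  [0,0,0,-0.5,0.5,239,0.3],
  [0,0,0,-0.5,0.5,239,1],
  [0,0,0,-0.5,0.5,239,1],
  [0,0,0,-0.5,0.5,239,1],
  [0,0,0,-0.5,0.5,239,1],
  [0,0,0,-0.5,0.5,239,1],
])

```text
t: 22.78
tool_pos: [0.4797, -0.0206, 0.0551]
ee_rot: [0.001, 0.709, -0.705, 0.001]
wrist_force: [-1.1, 0.4, 5.6]
grip_width: 0.0566
```

```bash
python3 look.py w12
```

```text
22.775 [ 0.382 -0.232 -0.513  0.004 -1.291 -0.377] [ 0.4797 -0.0206  0.0551] [-1.1  0.4  5.6] 0.05656624075582673
[[0.006, -1.0, 0.001], [-1.0, -0.006, -0.004], [0.004, -0.0, -1.0]]
yellow [ 47. 365.] depthmean [ 0.6057 -0.0029  0.1174] mean [0.6154 0.0049] circ [0.6259 0.0105] 0.0595
blue [319. 297.] depthmean [ 0.4809 -0.0267  0.0861] mean [ 0.4809 -0.0266] circ [ 0.4808 -0.0225] 0.0623
pad [160. 264.] [594.6   3.7] [22.7 50. ]
pad [107. 152.] [626.9 -79.5] [74.5 77.3]
pad [177. 147.] [569.3 -75.9] [ 14.6 359.6]
pad [93. 28.] [ 636.3 -164.7] [52.9 84. ]
pad [ 49. 117.] [ 686.1 -109.9] [ 13.6 335.8]
on pad yellow [ 47. 365.] depthmean [0.6153 0.005  0.126 ] mean [0.6135 0.0036] circ [0.6147 0.0118] 0.0787
```

View pics/w12.png

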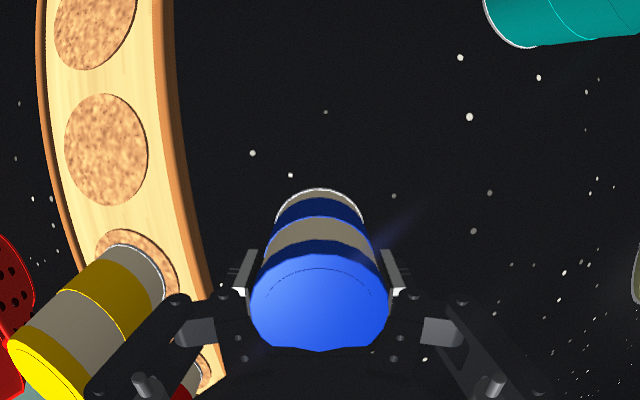

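Blue is gripped, so I'll carry it to pad 3.

>>> move_arm([
  [0,0,0,0,0,-15,1],
  [0,0,0,0,0,-50,1],
  [0,0,0,0,0,-95,1],
  [0,0,0,0,0,-130,1],
  [0,0,0,10,-20,-130,1],
  [0,0,0,23,-55,-130,1],
  [0,0,0,37,-92,-130,1],
  [0,0,0,52,-128,-130,1],
  [0,0,0,60.3,-148,-130,1],
  [0,0,0,60.3,-148,-130,1],
  [0,0,0,60.3,-148,-130,1],
  [0,0,0,60.3,-148,-130,1],
])

```text
t: 24.32
tool_pos: [0.6276, -0.0792, 0.1859]
ee_rot: [0.001, 0.709, -0.705, 0.002]
wrist_force: [-0.3, -0.8, -1.6]
grip_width: 0.0571
```

```bash
python3 look.py w13
```

```text
24.325 [ 0.192  0.126  0.072  0.004 -1.517 -0.186] [ 0.6276 -0.0792  0.1859] [-0.3 -0.8 -1.6] 0.05711157461871459
[[0.006, -1.0, 0.001], [-1.0, -0.006, -0.003], [0.003, -0.001, -1.0]]
green [447. 373.] depthmean [0.451  0.1759 0.0594] mean [0.4514 0.1751] circ [0.4482 0.1727] 0.0486
pad [320. 172.] [628.1 -90.2] [54.5 82.7]
pad [314.  86.] [ 634.8 -175.2] [76.7 77.6]
pad [259. 116.] [ 688.  -140.2] [  9.1 293.8]
pad [372. 116.] [ 577.1 -147.5] [  9.1 321.6]
```

View pics/w13.png

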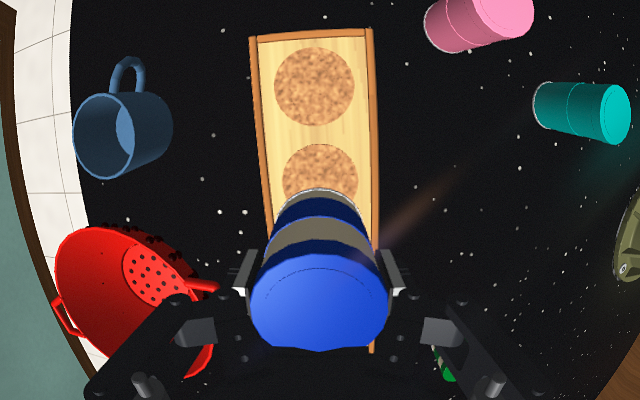

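Blue is over pad 3 at (320,172), and the colander handle is clear. I'll lower it.

>>> move_arm([
  [0,0,0,0,-0.4,30,1],
  [0,0,0,0,-0.4,65,1],
  [0,0,0,0,-0.4,92,1],
  [0,0,0,0,-0.4,105,1],
  [0,0,0,0,-0.4,111,1],
  [0,0,0,0,-0.4,113,1],
  [0,0,0,0,-0.4,114,1],
  [0,0,0,0,-0.4,115,1],
  [0,0,0,0,-0.4,115.5,1],
  [0,0,0,0,-0.4,115.5,1],
])

```text
t: 25.62
tool_pos: [0.6282, -0.0796, 0.0705]
ee_rot: [0.001, 0.709, -0.705, 0.002]
wrist_force: [0.0, 0.7, -1.1]
grip_width: 0.0569
```

>>> move_arm([
  [0,0,0,0,0,0.5,1],
  [0,0,0,0,0,1,1],
  [0,0,0,0,0,1,1],
])

```text
t: 26.0
tool_pos: [0.6283, -0.0796, 0.0701]
ee_rot: [0.001, 0.709, -0.705, 0.002]
wrist_force: [-0.9, 2.2, 2.5]
grip_width: 0.0567
```

Contact at +2.5 N, so I'll release.

>>> move_arm([
  [0,0,0,0,0,0,0],
  [0,0,0,0,0,0,-0.6],
  [0,0,0,0,0,0,-1],
  [0,0,0,0,0,0,-1],
  [0,0,0,0,0,0,-1],
  [0,0,0,0,0,-20,-1],
  [0,0,0,0,0,-60,-1],
  [0,0,0,0,0,-110,-1],
  [0,0,0,0,0,-160,-1],
  [0,0,0,0,0,-210,-1],
  [0,0,0,0,0,-222,-1],
  [0,0,0,0,0,-222,-1],
  [0,0,0,0,0,-222,-1],
])

```text
t: 27.62
tool_pos: [0.6275, -0.0786, 0.2906]
ee_rot: [0.001, 0.709, -0.705, 0.001]
wrist_force: [-0.3, -0.2, -0.7]
grip_width: 0.0857
```

```bash
python3 look.py w14
```

```text
27.625 [ 0.193  0.138  0.276  0.003 -1.71  -0.186] [ 0.6275 -0.0786  0.2906] [-0.3 -0.2 -0.7] 0.08571649065486804
[[0.007, -1.0, -0.001], [-1.0, -0.007, -0.003], [0.003, 0.001, -1.0]]
red [328. 337.] depthmean [0.6163 0.0881 0.1452] mean [0.6161 0.0927] circ [0.6159 0.1108] 0.0618
pad [315.  89.] [ 634.9 -175.2] [76.6 77.4]
on pad red [328. 337.] depthmean [0.6172 0.0991 0.1545] mean [0.6172 0.0987] circ [0.6163 0.1063] 0.0633
on pad yellow [307. 212.] depthmean [0.6228 0.0141 0.1271] mean [0.6228 0.0142] circ [0.623  0.0152] 0.0629
on pad blue [318. 174.] depthmean [ 0.6299 -0.0802  0.1014] mean [ 0.6299 -0.0801] circ [ 0.6303 -0.0796] 0.0602
```

View pics/w14.png

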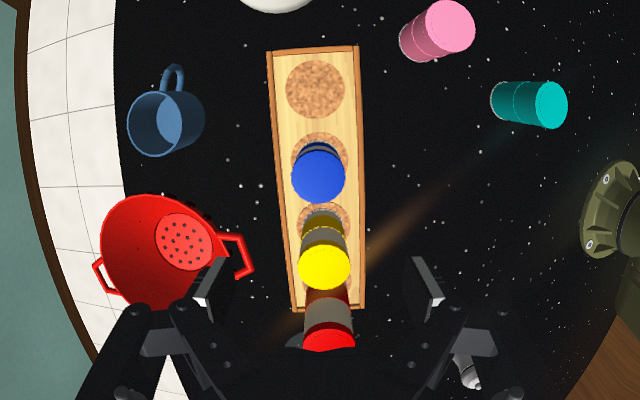

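Blue is within 2 mm of its pad centre. Last is green.

>>> move_arm([
  [0,0,0,-30,24,0,-1],
  [0,0,0,-75,60,0,-1],
  [0,0,0,-120,95,0,-1],
  [0,0,0,-165,130,0,-1],
  [0,0,0,-210,165,0,-1],
  [0,0,0,-246,193,0,-1],
  [0,0,0,-246,193,0,-1],
  [0,0,0,-246,193,0,-1],
  [0,0,0,-246,193,0,-1],
])

```text
t: 28.8
tool_pos: [0.4332, 0.1653, 0.2892]
ee_rot: [0.002, 0.709, -0.705, 0.001]
wrist_force: [0.1, -0.1, 0.7]
grip_width: 0.0853
```

```bash
python3 look.py w15
```

```text
28.8 [ 0.803 -0.312 -0.148  0.002 -1.74  -0.798] [0.4332 0.1653 0.2892] [ 0.1 -0.1  0.7] 0.08531469351470947
[[0.005, -1.0, -0.002], [-1.0, -0.005, -0.005], [0.005, 0.002, -1.0]]
red [137. 142.] depthmean [0.59   0.1094 0.1453] mean [0.593  0.1099] circ [0.6079 0.1126] 0.0604
yellow [174.  60.] depthmean [0.5997 0.0252 0.1172] mean [0.6025 0.0242] circ [0.6178 0.0181] 0.0568
green [320. 170.] depthmean [0.4324 0.1667 0.0604] mean [0.4324 0.1668] circ [0.4321 0.1673] 0.0565
on pad red [137. 142.] depthmean [0.612  0.1133 0.1553] mean [0.6122 0.1134] circ [0.6134 0.1142] 0.0679
on pad yellow [174.  60.] depthmean [0.6195 0.0184 0.1273] mean [0.6198 0.0183] circ [0.6203 0.018 ] 0.0638
```

View pics/w15.png

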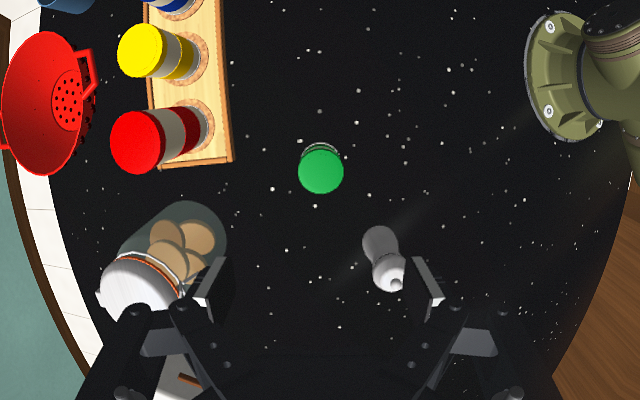

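Green is at (320,171), world (0.432,0.167), with the grinder 145 mm away. I'll descend and grip it.

>>> move_arm([
  [0,0,0,-2.6,0.5,50,-1],
  [0,0,0,-2.6,0.5,105,-1],
  [0,0,0,-2.6,0.5,160,-1],
  [0,0,0,-2.6,0.5,210,-1],
  [0,0,0,-2.6,0.5,240,-1],
  [0,0,0,-2.6,0.5,253,-1],
  [0,0,0,-2.6,0.5,253,-1],
  [0,0,0,-2.6,0.5,253,-1],
  [0,0,0,-2.6,0.5,253,0],
  [0,0,0,-2.6,0.5,253,0.3],
  [0,0,0,-2.6,0.5,253,1],
  [0,0,0,-2.6,0.5,253,1],
  [0,0,0,-2.6,0.5,253,1],
  [0,0,0,-2.6,0.5,253,1],
  [0,0,0,-2.6,0.5,253,1],
])

```text
t: 30.72
tool_pos: [0.4329, 0.1672, 0.0374]
ee_rot: [0.001, 0.709, -0.705, 0.001]
wrist_force: [-0.2, -0.1, 6.4]
grip_width: 0.0529
```

```bash
python3 look.py w16
```

```text
30.725 [ 0.808 -0.265 -0.573  0.002 -1.265 -0.803] [0.4329 0.1672 0.0374] [-0.2 -0.1  6.4] 0.052877109517858345
[[0.005, -1.0, -0.0], [-1.0, -0.005, -0.003], [0.003, 0.0, -1.0]]
green [319. 283.] depthmean [0.4342 0.1637 0.0601] mean [0.4342 0.1638] circ [0.4341 0.1661] 0.0591
pad [114. 114.] [556.3  66.8] [ 14.4 254.1]
```

View pics/w16.png

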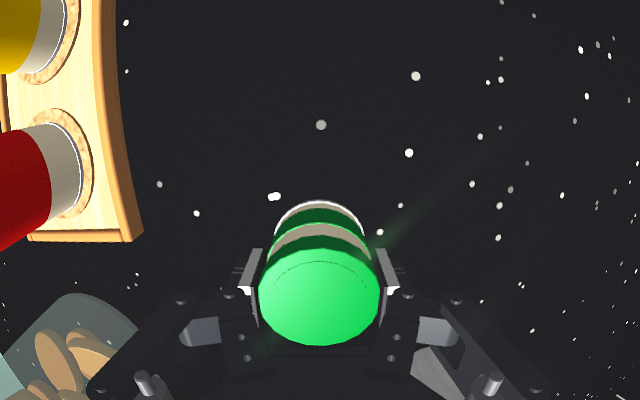

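Green is gripped. I'll lift it and carry it to pad 4.

>>> move_arm([
  [0,0,0,0,0,-15,1],
  [0,0,0,0,0,-55,1],
  [0,0,0,0,0,-105,1],
  [0,0,0,0,0,-155,1],
  [0,0,0,25,-14,-155,1],
  [0,0,0,65,-38,-155,1],
  [0,0,0,110,-64,-155,1],
  [0,0,0,155,-90,-155,1],
  [0,0,0,200,-116,-155,1],
  [0,0,0,245,-142,-155,1],
  [0,0,0,290,-168,-155,1],
  [0,0,0,325,-189,-155,1],
  [0,0,0,343.8,-199.3,-155,1],
  [0,0,0,343.8,-199.3,-155,1],
  [0,0,0,343.8,-199.3,-155,1],
  [0,0,0,343.8,-199.3,-155,1],
])

```text
t: 32.78
tool_pos: [0.6339, -0.1742, 0.194]
ee_rot: [0.001, 0.709, -0.705, 0.001]
wrist_force: [-0.4, 0.1, -1.4]
grip_width: 0.0528
```

```bash
python3 look.py w17
```

```text
32.775 [ 0.037  0.191  0.159  0.003 -1.539 -0.031] [ 0.6339 -0.1742  0.194 ] [-0.4  0.1 -1.4] 0.052757427766522515
[[0.006, -1.0, 0.0], [-1.0, -0.006, -0.003], [0.003, -0.0, -1.0]]
pad [371. 176.] [ 580.5 -180.4] [11.3 80.1]
pad [319. 175.] [ 634.6 -180.1] [67.5 79.8]
pad [266. 153.] [ 687.8 -203.3] [22.8 60.1]
pad [331. 129.] [ 618.7 -226.6] [ 16.2 104.4]
```

View pics/w17.png

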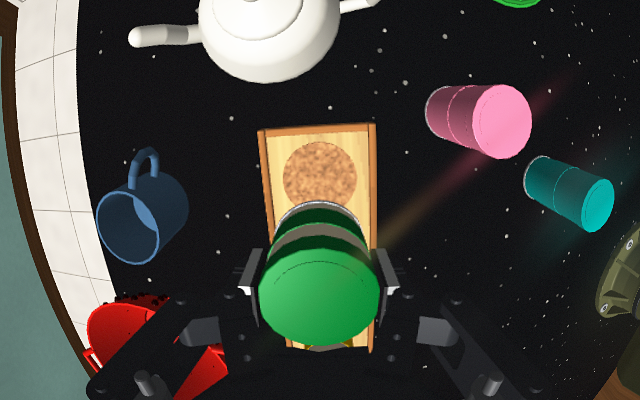

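Green is over pad 4 at (319,175), clear of the teapot. I'll lower it.

>>> move_arm([
  [0,0,0,0.6,0,30,1],
  [0,0,0,0.6,0,70,1],
  [0,0,0,0.6,0,105,1],
  [0,0,0,0.6,0,127,1],
  [0,0,0,0.6,0,136,1],
  [0,0,0,0.6,0,139,1],
  [0,0,0,0.6,0,140,1],
  [0,0,0,0.6,0,141,1],
  [0,0,0,0.6,0,141.5,1],
  [0,0,0,0.6,0,141.5,1],
])

```text
t: 34.08
tool_pos: [0.634, -0.1754, 0.0527]
ee_rot: [0.001, 0.709, -0.705, 0.001]
wrist_force: [0.3, -0.6, -2.0]
grip_width: 0.0527
```

>>> move_arm([
  [0,0,0,0,0,0.5,1],
  [0,0,0,0,0,1,1],
  [0,0,0,0,0,1,1],
])

```text
t: 34.45
tool_pos: [0.6341, -0.1754, 0.0525]
ee_rot: [0.001, 0.709, -0.705, 0.002]
wrist_force: [-2.4, 1.2, 3.6]
grip_width: 0.0525
```

Contact at +3.6 N, so I'll release and retreat toward the robot.

>>> move_arm([
  [0,0,0,0,0,0,0],
  [0,0,0,0,0,0,-0.6],
  [0,0,0,0,0,0,-1],
  [0,0,0,0,0,0,-1],
  [0,0,0,0,0,0,-1],
  [0,0,0,0,0,-20,-1],
  [0,0,0,0,0,-60,-1],
  [0,0,0,0,0,-110,-1],
  [0,0,0,0,0,-160,-1],
  [0,0,0,0,0,-210,-1],
  [0,0,0,0,0,-240,-1],
  [0,0,0,0,0,-240,-1],
  [0,0,0,0,0,-240,-1],
])

```text
t: 36.08
tool_pos: [0.6337, -0.1744, 0.2927]
ee_rot: [0.001, 0.709, -0.705, 0.002]
wrist_force: [0.5, -0.0, -0.6]
grip_width: 0.0855
```

```bash
python3 look.py w18
```

```text
36.075 [ 0.037  0.205  0.355  0.003 -1.72  -0.03 ] [ 0.6337 -0.1744  0.2927] [ 0.5 -0.  -0.6] 0.0854873600923284
[[0.006, -1.0, 0.001], [-1.0, -0.006, -0.003], [0.003, -0.001, -1.0]]
on pad yellow [328. 326.] depthmean [0.6226 0.0126 0.1268] mean [0.6226 0.0125] circ [0.6229 0.0132] 0.0649
on pad blue [323. 253.] depthmean [ 0.6299 -0.0818  0.1011] mean [ 0.6299 -0.0817] circ [ 0.6297 -0.0808] 0.0626
on pad green [318. 169.] depthmean [ 0.6358 -0.1756  0.0754] mean [ 0.6358 -0.1755] circ [ 0.635  -0.1752] 0.0561
```

View pics/w18.png

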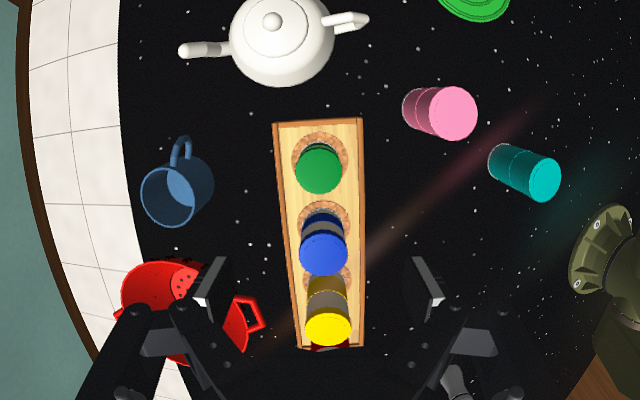

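>>> move_arm([
  [0,0,0,0,30,0,-1],
  [0,0,0,0,80,0,-1],
  [0,0,0,0,130,0,-1],
  [0,0,0,0,180,0,-1],
  [0,0,0,0,220,0,-1],
  [0,0,0,0,220,0,-1],
  [0,0,0,0,220,0,-1],
])

```text
t: 37.0
tool_pos: [0.4135, -0.1757, 0.2914]
ee_rot: [0.001, 0.709, -0.705, 0.001]
wrist_force: [-0.3, -0.5, -0.0]
grip_width: 0.085
```

Run:
```python
from h import *
from cell import r,vision
for n in ["top","side"]:
    d=vision.get_image(n); cv2.imwrite(f"pics/{n}1.png",d["image"][:,:,::-1])
    for c in H:
        z=H[c]+.015
        for i,s,ce,m in blobs(d["image"],c):
            p=ray(d,ce,z)
            if s[4]<1300: print(n,c,ce.round(0),p.round(3))
d0=dict(np.load("side0.npz"));df=cv2.absdiff(d0["image"],d["image"]).max(2)
print("side diff jar",df[75:150,318:362].mean(),"grinder",df[112:155,225:250].mean())
```

```text
top red [278. 160.] [0.613 0.115 0.155]
top red [287. 177.] [0.57  0.094 0.155]
top yellow [29. 91.] [0.827 0.768 0.127]
top yellow [318. 160.] [0.619 0.017 0.127]
top blue [354. 159.] [ 0.624 -0.076  0.101]
top green [389. 159.] [ 0.629 -0.17   0.075]
top green [497. 261.] [ 0.353 -0.43   0.075]
side red [363.   9.] [0.811 0.753 0.155]
side red [349. 135.] [0.613 0.108 0.155]
side red [342. 165.] [0.574 0.008 0.155]
side yellow [360. 169.] [0.622 0.017 0.127]
side blue [373. 207.] [ 0.629 -0.081  0.101]
side blue [374. 230.] [ 0.612 -0.143  0.101]
side green [386. 247.] [ 0.634 -0.174  0.075]
side green [308. 390.] [ 0.421 -0.436  0.075]
side diff jar 18.675454545454546 grinder 18.585116279069766
```

View pics/side1.png

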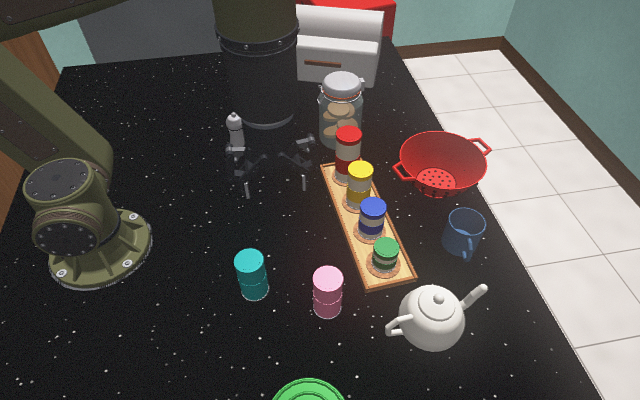

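View pics/top1.png

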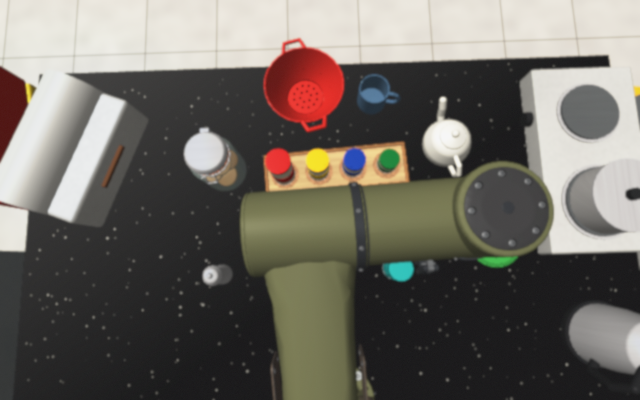

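All four tins stand upright in order: red (278,160), yellow (318,160), blue (354,159) and green (389,159). The jar and grinder are at the same pixels as before, and the gripper is clear of everything.

```bash
python3 -c "
from cell import r
print(r.finish_job())"
```

```text
the job is handed in; nothing more can be done
None
```

The four tins stand upright on the cork pads in height order: red nearest the cookie jar, then yellow, blue and green. I handed the job in at about 37 s of the 102 s allowed.

- **Placement:** the last wrist-camera checks put each tin within about 2 mm of its pad centre. Blue was furthest off, at about 1.8 mm. I released each tin only after the wrist force showed it touching down, within about ±4 N.
- **Camera disagreement:** the top and side cameras disagree with the wrist camera by a few millimetres (2–7 mm), as they did before any tin was moved. I used the wrist camera for both picking and placing, so that offset cancels.
- **Jar and grinder:** both stand at the same top-view pixels as at the start. An automatic before/after comparison in the side view was inconclusive: it read about 18 for each, and I put that down to the arm being in view and the red tin now in front of the jar. I therefore relied on their positions in the final images.
- **Look-alikes:** I did not pick up or touch the pink and turquoise tins.

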